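# Unlock a vial carrier from its dock and hold it up level

## Task

Unlock the blue vial carrier: turn the black release knob on the white end of its dock clockwise to its stop, then let go so that it springs back. Then take the carrier by its top handle, lift it straight up about 12 cm with its vials, keep it level and still there over the dock for three seconds so that the vials can be looked at, and finish while still holding it up. Do not disturb the beaker, the dropper bottle or the timer standing nearby.

Things in the scene. Friction and masses are not known exactly. Their poses are not given: they have to be found in the camera images.
- dock: fixed dock, aluminium plate 262 x 108 x 12 mm; grey guide rails (tops at z = 0.022) round the carrier's seat; white latch housing 80 x 80 mm, top at z = 0.07. Origin on the worktop; x runs lengthwise from the knob end (x = -0.14) to the carrier end (x = +0.122), z up. Knob axis at x = -0.100, y = 0; seat centre at x = +0.055, y = 0. Place and yaw vary
- seat (a point): centre of the carrier's seat on the dock plate, z = 0.012; axes as the dock's
- knob_grip (a point): middle of the knob's upright bar grip, on the vertical turning axis, 29 mm above the housing top. The bar is 40 mm long (along this point's x, which turns with the knob), 12 mm thick (along y), from 22 mm below to 13.5 mm above this point; below it a round skirt of radius 23 mm. Free space round it; the carrier's end begins 95 mm away
- release_knob (a joint): angle of the knob in rad, growing clockwise seen from above: 0 at rest, 1.2 at the stop. A spring turns it back (0.03 N m at rest, 0.15 at the stop; with the bolt up to 0.2). Turning it draws the latch bolt back. At rest the bar stands at +0.6 rad to the dock's x axis (counter-clockwise from above)
- latch_bolt (a joint): how far the steel latch bolt (red stripe on top) is drawn back from the carrier, m: 0 locked (its tip lies over a 40 mm wide lip on the carrier's foot), about 0.0155 after a full turn of the knob. Friction keeps it withdrawn when the knob springs back; beyond 0.011 the carrier is free
- carrier: loose blue carrier 120 x 86 mm, black handle bar on top; origin at the centre of its underside, x along the handle (as the dock's x while seated), z up. 3 x 2 holes, vials in four (the pair at +x is empty), vial tops 104 mm above the underside. 0.2 to 0.45 kg plus 0.18 kg of vials; balances about 6 mm on the -x side of its middle. Sits in the rails with 2 to 3 mm play
- carrier_handle (a point): middle of the carrier's handle bar, 138 mm above its underside; the bar lies along the carrier's x axis, free length 104 mm, 12 mm wide (y), 14 mm tall, 27 mm of free space between the bar's underside and the vials below it
- sample_0: vial 27 x 27 x 98 mm in the carrier, origin at the centre of its underside, z up; at x = -0.036, y = -0.020, z = 0.006 of the carrier
- sample_1: the same kind of vial, at x = -0.036, y = +0.020 of the carrier
- sample_2: the same kind of vial with a green cap, at x = 0, y = -0.020 of the carrier
- sample_3: the same kind of vial, at x = 0, y = +0.020 of the carrier
- beaker: bystander: glass beaker 55 mm across, 70 mm tall, origin under its middle
- dropper: bystander: amber dropper bottle 34 mm across, 114 mm tall, origin under its middle
- timer: bystander: grey digital timer 62 x 62 x 18 mm, origin under its middle
Mind the look-alikes: they are no part of the job. Leave any pink or turquoise look-alike of the sample_1 alone.

How it is judged:
On the way, in this order (a step that is already met when the one before it is completed fails the run):
1. the knob is turned to its stop (past 1.08 of 1.2 rad) while the carrier stands in its seat (value of joint release_knob above 1.08 rad and distance of carrier from where it was at the start of the episode below 0.012 m), for 0.1 s.
2. the knob is let go and has sprung back, the bolt is withdrawn and the carrier still stands in its seat (value of joint release_knob below 0.08 rad and contact force between the fingers and release_knob below 0.1 N and value of joint latch_bolt above 0.011 m and distance of carrier from where it was at the start of the episode below 0.012 m), for 0.2 s.
3. the carrier is held in the fingers at least 8 cm above its seat, level and still, for 1.5 s (z of carrier in the frame of seat above 0.08 m and angle between carrier's own z axis and vertical below 0.1 rad and linear speed of carrier below 0.02 m/s and angular speed of carrier below 0.15 rad/s and contact force between the fingers and carrier above 1 N), for 1.5 s.
At the end, for the whole second after the job is handed in: only the fingers hold the carrier, at least 8 cm above its seat and within 8 cm sideways of it, tilted under 0.1 rad, still (under 0.02 m/s, 0.15 rad/s), all four vials in their holes; the knob is back at rest (under 0.08 rad), the bolt withdrawn over 11 mm (all of step 3 and horizontal distance between carrier and seat below 0.08 m and contact force between dock and carrier below 0.1 N and value of joint release_knob below 0.08 rad and value of joint latch_bolt above 0.011 m and distance between each of sample_0, sample_1 and carrier below 0.055 m and distance between each of sample_2, sample_3 and carrier below 0.035 m); the arm keeps its last pose, push and grip.
It fails at once if the carrier is torn out while the bolt still locks it (z of carrier in the frame of seat above 0.02 m and value of joint latch_bolt below 0.009 m).
It fails at once if the carrier is tipped by more than 0.35 rad (angle between carrier's own z axis and vertical above 0.35 rad).
It fails at once if a bystander is moved by more than 2 cm (distance of any of beaker, dropper, timer from where it was at the start of the episode above 0.02 m).
It also fails if it takes over 48 s, if anything falls off the work surface, if the arm or the gripper's body presses on something with over 40 N, if the wrist force passes 120 N, or if a joint passes its speed limit or range.

## Robot

A 6-joint arm with a two-finger parallel gripper is mounted at the origin on a cart in front of the work surface, level with it; the furniture and walls round the work are solid. World frame = base frame: x ahead of the robot, y to its left, z up, the work surface at z = 0. Lengths are in m, angles in rad, forces in N, time in s.
With the tool pointing down it reaches from about 0.35 to 0.8 m from the base axis. Payload 7.3 kg.
Tool frame: the origin (TCP) lies between the finger pads; the fingertips stand 14 mm ahead of it and the grasp point (between the pads) lies 5 mm behind it; z points along the fingers, x is the direction in which the jaws open and shut, and the axes are right-handed (so a half turn about z gives the same grasp; the last joint's range is limited). The gripper opens to 85 mm and grips with 20 to 120 N. Pads are 22 mm wide; open, the fingers measure 114 mm over their backs; the gripper's body (76 mm by 85 mm) begins 54 mm behind the grasp point. The pads swing forward as they close: fully open they stand 13 mm farther back than shut.
Start: joints at [1.188, 0.342, 1.524, -0, 1.275, -0.146], TCP at [0.123, 0.51, 0.245] pointing down, gripper open.
Joint ranges: [-2.53, 2.53], [-0.77, 2.02], [0.04, 2.7], [-1, 4.14], [0.28, 2.66], [-3.11, 3.11]. Speed limits (rad/s): [2.57, 2.57, 3.14, 3.14, 3.14, 3.14].

## Interface

Orientations are given as a rotation vector (axis times angle).
In Python, from plant import bot gives the robot as it stands.
- The arm moves only by the tool jog_arm, never from a script. Its argument "motion" is text: rows parted by semicolons, each of 5 numbers parted by spaces: the shift along the tool's x, y, z in mm, then the turn about the tool's z in degrees, then the finger opening in mm, from 0 to 85.4. In form: tx ty tz spin jaw; .... A call has exactly 8 rows; each row shifts and turns the commanded pose from where the row before left it, along the tool's axes as they then stand; what a row does not reach is not made up. A row lasts 1/8 s, in which the tool goes at most 62.5 mm and 10.7 degrees, less where a joint would pass 70% of its speed; a pose out of reach is approached as far as the arm can. A call with a gripper value outside its range is refused whole. The fingers move at their own pace and stop on an object; "newtons" is the grip in N (left out, the last holds). Time passes only in rows, so rows that do not move let the fingers close, or fill a call up. It gives the time, the measured TCP pose, the force and the opening at its end, in the units of the state.
- bot.get_state(): the state, without advancing time (a new reading comes with each control period).
- bot.capture(name): name is "scene" or "top" or "wrist"; returns the picture (480x640x3 uint8, red, green, blue); there is no depth.
- bot.calibration(name): a dict with "vfov" (degrees; the focal length in pixels is half the picture's height over the tangent of half this angle, whatever the lens; pixels are square), "cx", "cy" (the principal point, pixels), "cam_to_world" (4x4, takes a point from camera to world coordinates). Camera axes: x right, y down, z forward; pixel columns grow to the right and rows downward; lengths in m; the calibration is good to about 2 mm. A picture is of the moment at which its call begins: read the wrist's pose just before it. calibration takes no time and is no camera call; for the wrist camera it gives the pose at the moment of the call.
- bot.finish_job(): hands the job in, once; it reports no verdict.
The state is a dict: "time_s": time; "joint_positions": joint angles; "qd": joint speeds; "tau": joint torques, N m; "ee_pos": TCP position; "tool_rot": TCP orientation; "ft_force": force on the tool from outside, world axes, zero at the start; "wrist_torque": the same for the moment, N m; "opening": finger opening in m.
Only numpy, scipy, OpenCV 4.12 (cv2) and the standard library are available. Lean on these libraries where they do the work, as an engineer would, in place of code of your own. Each camera call takes 0.05 s, during which the arm holds its last target.

## Working session

There is one attempt and no reset: what is moved stays moved. The work goes in short steps, Python scripts to look and compute and a tool call to move; the robot and the scene stay as the last step left them, time stands still between calls to the robot, and variables do not carry over. Pictures are saved under pics/ and viewed, and the job is handed in when it is done.

Besides the shell and the picture viewer there is one more tool, called after "Request:" as name(argument=value, ...) on one line, values as JSON. jog_arm: Moves the arm, as the interface text tells. Its arguments: {"type":"object","properties":{"motion":{"type":"string"},"newtons":{"type":"number"}},"required":["motion"]}

```bash
mkdir -p pics
cat > h.py <<'E'
import numpy as np,cv2
from plant import bot
def K(c):
    f=240/np.tan(np.radians(c['vfov'])/2); return f,c['cx'],c['cy']
def ray(c,u,v,z):
    f,cx,cy=K(c);T=np.array(c['cam_to_world']);d=T[:3,:3]@np.array([(u-cx)/f,(v-cy)/f,1]);o=T[:3,3]
    return o+d*(z-o[2])/d[2]
def proj(c,p):
    f,cx,cy=K(c);T=np.array(c['cam_to_world']);q=T[:3,:3].T@(np.array(p)-T[:3,3]);return np.array([cx+f*q[0]/q[2],cy+f*q[1]/q[2]])
def snap(n,fn):
    c=bot.calibration(n);im=np.array(bot.capture(n));cv2.imwrite('pics/'+fn+'.png',im[:,:,::-1]);return c,im
E
python3 - <<'E'
from h import *
for n in('scene','top','wrist'):
    c,im=snap(n,n+'0');print(n,c)
s=bot.get_state();print(s)
E
```

```text
scene {'vfov': 54.514222415841886, 'cx': 316.68798601017346, 'cy': 247.99893442063916, 'cam_to_world': array([[-0.67176099, -0.31298397,  0.67140018, -0.20809531],
       [-0.740359  ,  0.31378379, -0.59448152,  0.92918876],
       [-0.02461131, -0.89642667, -0.44250821,  0.56904343],
       [ 0.        ,  0.        ,  0.        ,  1.        ]])}
top {'vfov': 47.957209571051166, 'cx': 317.69489704590893, 'cy': 234.65271612356545, 'cam_to_world': array([[-0.02167056, -0.98821113,  0.15155577,  0.33399152],
       [-0.99968408,  0.0194877 , -0.0158737 ,  0.29685694],
       [ 0.0127331 , -0.15185188, -0.98832124,  1.13933714],
       [ 0.        ,  0.        ,  0.        ,  1.        ]])}
wrist {'vfov': 64.77815041301544, 'cx': 325.3234413593942, 'cy': 239.19201610599706, 'cam_to_world': array([[ 0.23497052,  0.93480087,  0.26633848,  0.05494707],
       [ 0.97200129, -0.22554558, -0.06589903,  0.52632519],
       [-0.00153101,  0.27436568, -0.96162421,  0.37303814],
       [ 0.        ,  0.        ,  0.        ,  1.        ]])}
{'time_s': 0.15, 'joint_positions': array([ 1.18802462e+00,  3.42585811e-01,  1.52477212e+00,  8.80480203e-07,
        1.27540246e+00, -1.45971205e-01]), 'qd': array([ 0.0006602 , -0.00103203, -0.00319294,  0.00116465,  0.00015284,
       -0.00095498]), 'tau': array([ 1.61898151e-03, -4.33909214e+01, -2.46150666e+01, -7.77909304e-05,
        5.72865494e-03,  3.42122098e-05]), 'ee_pos': array([0.12302202, 0.510102  , 0.24478248]), 'tool_rot': array([ 2.46783783e+00,  1.94312405e+00, -1.59123967e-03]), 'ft_force': array([ 0.15241502, -1.01753806,  0.49753885]), 'wrist_torque': array([ 0.00762441,  0.02899584, -0.0055218 ]), 'opening': 0.0854776444502752}
```

View pics/scene0.png

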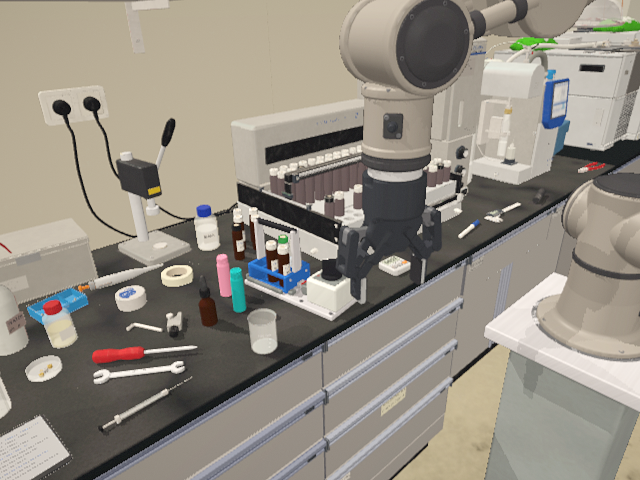

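View pics/top0.png

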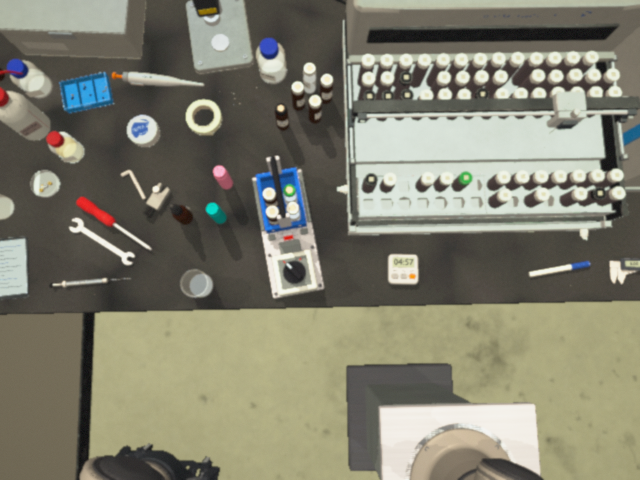

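View pics/wrist0.png

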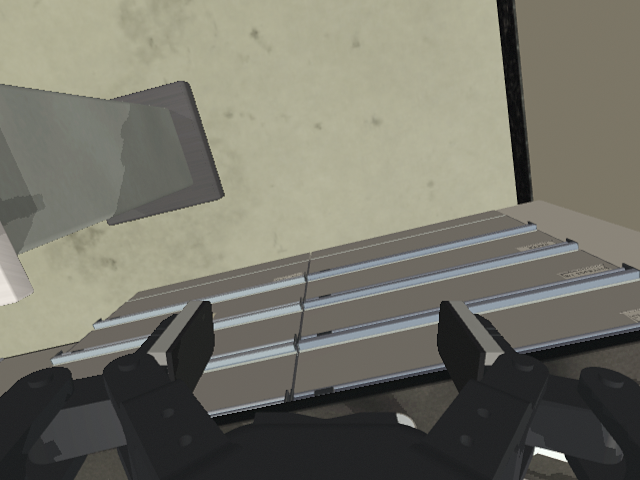

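Top view: the blue carrier is at about (281,203), the white housing at (293,270), the beaker at (197,284), the dropper at (181,214) and the timer at (403,268). I'll zoom in to measure.

Run:
```python
import cv2
im=cv2.imread('pics/top0.png')
cv2.imwrite('pics/topz.png',cv2.resize(im[150:300,235:345],None,fx=4.0,fy=4.0,interpolation=cv2.INTER_CUBIC)[:600])
im=cv2.imread('pics/scene0.png')
cv2.imwrite('pics/scenez.png',cv2.resize(im[215:325,215:375],None,fx=5,fy=5,interpolation=cv2.INTER_CUBIC))
```

```text
(no output)
```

View pics/topz.png

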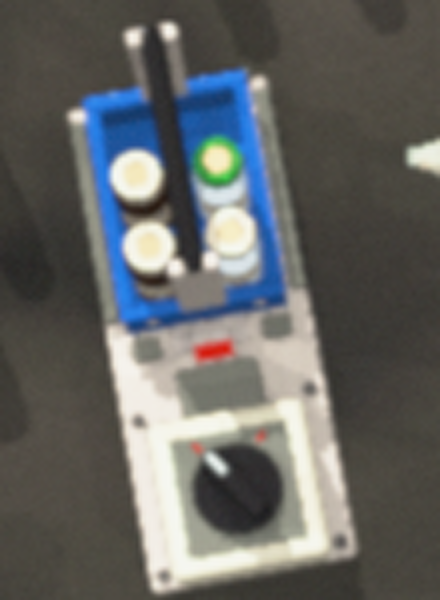

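View pics/scenez.png

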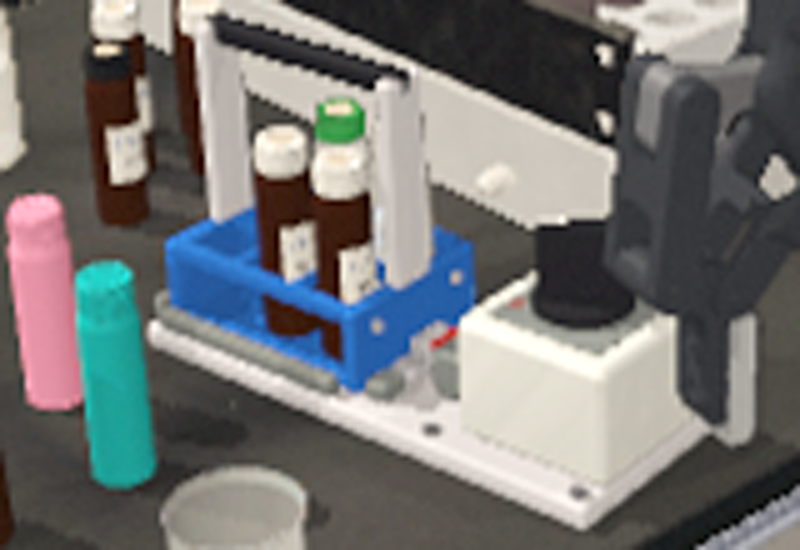

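Run:
```python
from h import *
c=bot.calibration('top')
P=lambda u,v,z: ray(c,235+(u-1.5)/4,150+(v-1.5)/4,z)
a=P(150,592,.012);b=P(356,552,.012);print('plate end',a,b,np.linalg.norm(a-b))
d=P(108,325,.012);e=P(312,290,.012);print('mid',d,e)
for n,u,v,z in [('h0',152,30,.1575),('h1',190,262,.1575),('knob skirt',238,488,.08),('red',214,351,.03),('redmarkL',196,449,.07),('redmarkR',261,437,.07),
 ('railL',76,116,.022),('railR',261,83,.022),('wt',216,463,.1125),('bk',262,505,.1125),('beaker',(197-235)*4,(284-150)*4,.04),('drop',(181-235)*4,(214-150)*4,.05),('teal',(216-235)*4,(212-150)*4,.09),('pink',(223-235)*4,(177-150)*4,.09),('timer',(403-235)*4,(268-150)*4,.01)]:
    print(n,P(u,v,z).round(4))
im=cv2.imread('pics/top0.png')
# blue mask
m=cv2.inRange(cv2.cvtColor(im,cv2.COLOR_BGR2HSV),(105,120,80),(125,255,255));m[:, :235]=0;m[:,345:]=0;m[:150]=0;m[300:]=0
r=cv2.minAreaRect(cv2.findNonZero(m));print(r,[ray(c,*p,.05).round(4) for p in cv2.boxPoints(r)])
print([ [proj(c,[x,y,0]).round() for x,y in [(.5,.3)]]])
```

```text
plate end [0.37659245 0.37613801 0.012     ] [0.39502165 0.26881975 0.012     ] 0.10888914168888894
mid [0.51727695 0.39705897 0.012     ] [0.53395681 0.28892105 0.012     ]
h0 [0.6337 0.3626 0.1575]
h1 [0.5224 0.3461 0.1575]
knob skirt [0.4239 0.3277 0.08  ]
red [0.4996 0.3406 0.03  ]
redmarkL [0.4446 0.3486 0.07  ]
redmarkR [0.4499 0.3162 0.07  ]
railL [0.6285 0.4125 0.022 ]
railR [0.6448 0.3139 0.022 ]
wt [0.4333 0.3371 0.1125]
bk [0.4128 0.3155 0.1125]
beaker [0.407  0.5268 0.04  ]
drop [0.5501 0.5591 0.05  ]
teal [0.5449 0.4807 0.09  ]
pink [0.6158 0.4672 0.09  ]
timer [0.4335 0.1017 0.01  ]
((280.5360107421875, 199.44801330566406), (59.92662811279297, 41.859195709228516), 79.69515228271484) [array([0.6316, 0.4076, 0.05  ]), array([0.6461, 0.3219, 0.05  ]), array([0.5211, 0.3019, 0.05  ]), array([0.5072, 0.3862, 0.05  ])]
[[array([308., 239.])]]
```

Request:
jog_arm(motion="-10 31 0 0 85; -13 42 0 0 85; -14 45 0 0 85; -15 47 0 0 85; -15 47 0 0 85; -14 45 0 0 85; -13 42 0 0 85; -12 37 0 0 85")

```text
time_s: 1.15
ee_pos: [0.4261, 0.3274, 0.245]
tool_rot: [-2.469, -1.943, 0.001]
ft_force: [-0.8, -0.2, 0.0]
opening: 0.0849
```

Request:
jog_arm(motion="0 0 0 -6 85; 0 0 0 -8 85; 0 0 0 -9 85; 0 0 0 -10 85; 0 0 0 -10 85; 0 0 0 -8 85; 0 0 0 -6 85; 0 0 0 0 85")

```text
time_s: 2.15
ee_pos: [0.4248, 0.3284, 0.245]
tool_rot: [-1.243, -2.885, 0.001]
ft_force: [-0.2, 0.4, 0.1]
opening: 0.085
```

Run:
```python
from h import *
c,im=snap('wrist','w1');snap('top','t1')
s=bot.get_state();print(s['time_s'],s['ee_pos'],s['tool_rot'],s['joint_positions'])
from scipy.spatial.transform import Rotation as R
print(R.from_rotvec(s['tool_rot']).as_matrix().round(3))
for p in [(.425,.328,.1125),(.578,.354,.157)]: print(proj(c,p))
```

```text
2.25 [0.42481953 0.32844943 0.24514802] [-1.24489793e+00 -2.88415731e+00  3.50351626e-04] [ 5.15363449e-01  3.64284475e-01  1.49117866e+00  5.40917849e-05
  1.28644858e+00 -1.81129329e+00]
[[-0.686  0.728 -0.   ]
 [ 0.728  0.686 -0.   ]
 [ 0.    -0.    -1.   ]]
[324.50525193 233.25796792]
[200.413245   429.51573337]
```

View pics/w1.png

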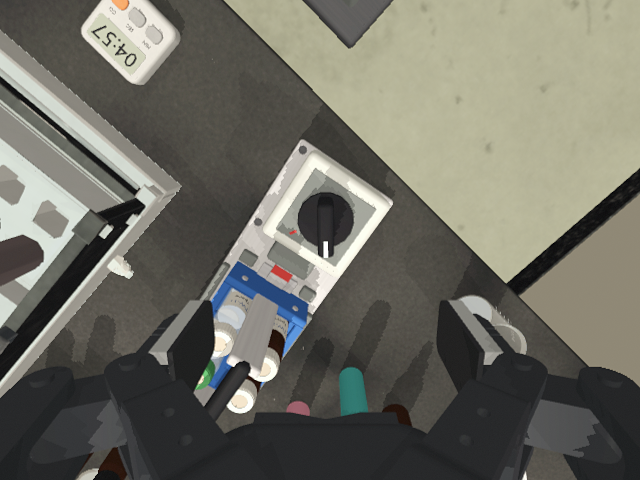

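Run:
```python
from h import *
c=bot.calibration('wrist')
im=cv2.imread('pics/w1.png')
cv2.imwrite('pics/w1z.png',cv2.resize(im[140:340,220:400],None,fx=3,fy=3,interpolation=cv2.INTER_CUBIC))
```

```text
(no output)
```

View pics/w1z.png

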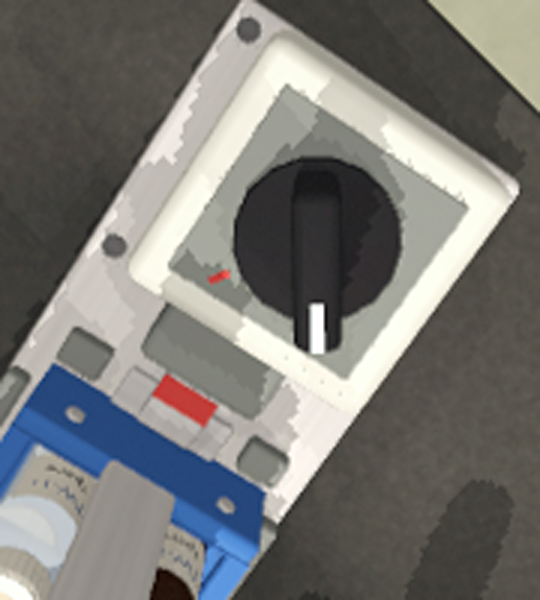

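Run:
```python
from h import *
c=bot.calibration('wrist')
Z=lambda u,v,z: ray(c,220+(u-1)/3,140+(v-1)/3,z).round(4)
print(Z(318,240,.077),Z(318,271,.1125),Z(305,190,.1125),Z(318,352,.1125))
# housing top corners
q=[(285,35),(515,190),(352,405),(130,270)]
for u,v in q: print(Z(u,v,.07))
print(Z(215,478,.16), 'red',Z(185,402,.03))
```

```text
[0.4232 0.3275 0.077 ] [0.4228 0.327  0.1125] [0.4107 0.3115 0.1125] [0.4375 0.3409 0.1125]
[0.3904 0.2847 0.07  ]
[0.3777 0.3579 0.07  ]
[0.4529 0.3688 0.07  ]
[0.4661 0.2966 0.07  ]
[0.4602 0.3332 0.16  ] red [0.4995 0.3404 0.03  ]
```

Request:
jog_arm(motion="0.5 -2 10 0 60; 0 0 22 0 60; 0 0 25 0 50; 0 0 25 0 40; 0 0 25 0 40; 0 0 20 0 40; 0 0 12 0 40; 0 0 6 0 40", newtons=60)

```text
time_s: 3.25
ee_pos: [0.4229, 0.3274, 0.0996]
tool_rot: [-1.242, -2.885, 0.001]
ft_force: [0.4, 0.0, 0.1]
opening: 0.0398
```

Request:
jog_arm(motion="0 0 0 0 30; 0 0 0 0 0; 0 0 0 0 0; 0 0 0 0 0; 0 0 0 0 0; 0 0 0 0 0; 0 0 0 0 0; 0 0 0 0 0", newtons=60)

```text
time_s: 4.25
ee_pos: [0.4237, 0.3275, 0.1011]
tool_rot: [1.241, 2.885, 0.002]
ft_force: [0.4, -2.5, 5.6]
opening: 0.0111
```

Run:
```python
from h import *
c,im=snap('wrist','w2')
s=bot.get_state();print(s['time_s'],s['ee_pos'],s['tool_rot'],s['ft_force'],s['wrist_torque'],s['opening'])
```

```text
4.3 [0.42373611 0.32749737 0.10114872] [1.24134143e+00 2.88446213e+00 1.80656616e-03] [ 0.56523301 -3.71814931  5.11844272] [-0.50275191 -0.13002208  0.07234313] 0.010769326547723163
```

View pics/w2.png

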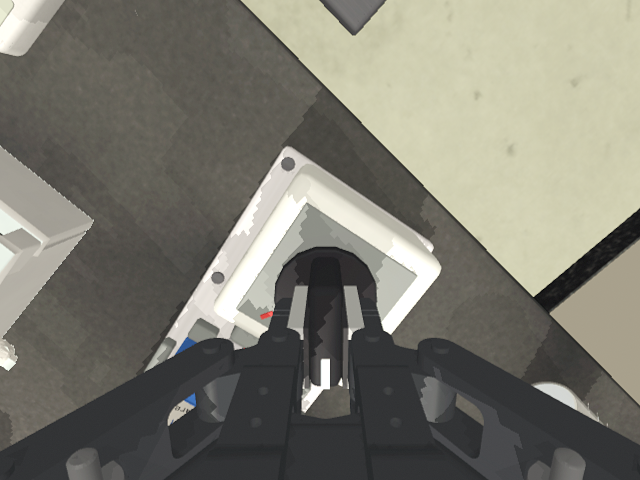

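The pads have the bar between them, lined up with it at about (325,320). Next I turn it clockwise.

Request:
jog_arm(motion="0 0 -1 3 0; 0 0 0 5 0; 0 0 0 6 0; 0 0 0 7 0; 0 0 0 7 0; 0 0 0 7 0; 0 0 0 7 0; 0 0 0 7 0", newtons=80)

```text
time_s: 5.3
ee_pos: [0.4235, 0.328, 0.1013]
tool_rot: [-2.331, -2.106, -0.003]
ft_force: [2.2, 1.1, -2.1]
opening: 0.0103
```

Request:
jog_arm(motion="0 0 0 7 0; 0 0 0 6 0; 0 0 0 4 0; 0 0 0 3 0; 0 0 0 2 0; 0 0 0 0 0; 0 0 0 0 0; 0 0 0 0 0")

```text
time_s: 6.3
ee_pos: [0.4236, 0.3282, 0.1013]
tool_rot: [-2.685, -1.631, -0.003]
ft_force: [3.7, 3.6, -5.1]
opening: 0.0106
```

Run:
```python
from h import *
c,im=snap('wrist','w3')
s=bot.get_state();print(s['time_s'],s['ee_pos'],s['tool_rot'],s['ft_force'],s['wrist_torque'],s['opening'])
from scipy.spatial.transform import Rotation as R
M=R.from_rotvec(s['tool_rot']).as_matrix();print(np.degrees(np.arctan2(M[1,1],M[0,1])))
```

```text
6.35 [0.4236182  0.32819982 0.10130779] [-2.68501262 -1.63063906 -0.00309767] [ 3.00108156  4.0558506  -4.37618086] [ 0.75814914 -0.71205965  0.96759417] 0.010420661655151207
-27.458460505449512
```

View pics/w3.png

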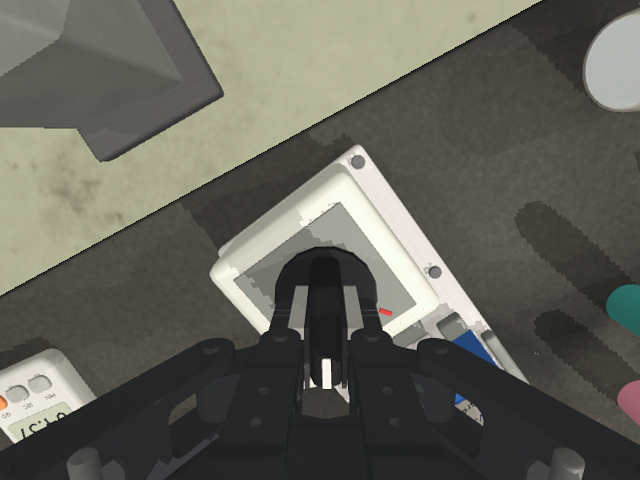

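The bar followed the jaws about 71°, and the torque rose to about 1 N m, well over the spring's 0.2, so the knob is at its stop. Next I let go.

Request:
jog_arm(motion="0 0 0 0 85; 0 0 0 0 85; 0 0 0 0 85; 0 0 0 0 85; 0 0 0 0 85; 0 0 0 0 85; 0 0 0 0 85; 0 0 0 0 85")

```text
time_s: 7.35
ee_pos: [0.4231, 0.3275, 0.1013]
tool_rot: [-2.687, -1.628, -0.0]
ft_force: [-0.2, 0.1, -0.7]
opening: 0.085
```

Request:
jog_arm(motion="0 0 -10 0 85; 0 0 -20 0 85; 0 0 -25 0 85; 0 0 -25 0 85; 0 0 -25 0 85; 0 0 -25 0 85; 0 0 -15 0 85; 0 0 0 0 85")

```text
time_s: 8.35
ee_pos: [0.4235, 0.3277, 0.2474]
tool_rot: [2.687, 1.628, 0.004]
ft_force: [-0.1, -0.3, -0.4]
opening: 0.0848
```

Run:
```python
from h import *
snap('wrist','w4');c,im=snap('top','t4')
s=bot.get_state();print(s['time_s'],s['ee_pos'],s['tool_rot'],s['ft_force'])
```

```text
8.45 [0.42276349 0.3273012  0.2456111 ] [-2.68671129e+00 -1.62811014e+00  1.76631403e-03] [-0.23962133 -0.27199811 -0.4983044 ]
```

View pics/w4.png

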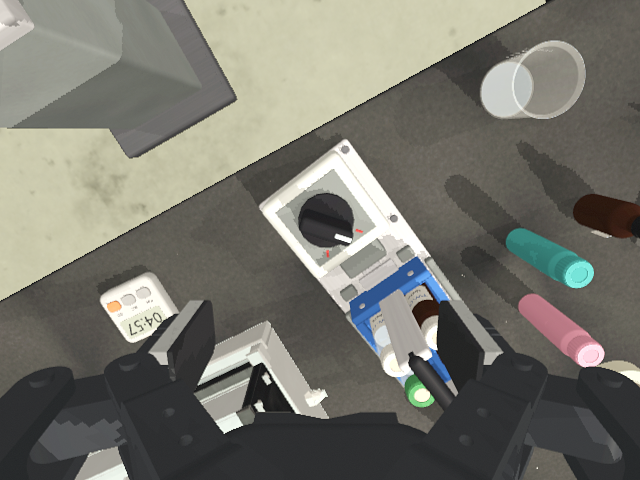

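Run:
```python
import cv2
im=cv2.imread('pics/w4.png')
cv2.imwrite('pics/w4z.png',cv2.resize(im[140:340,250:450],None,fx=3,fy=3,interpolation=cv2.INTER_CUBIC))
im=cv2.imread('pics/t4.png')
cv2.imwrite('pics/t4.png'.replace('t4','t4z'),cv2.resize(im[150:300,235:345],None,fx=4.0,fy=4.0,interpolation=cv2.INTER_CUBIC)[:600])
```

```text
(no output)
```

View pics/w4z.png

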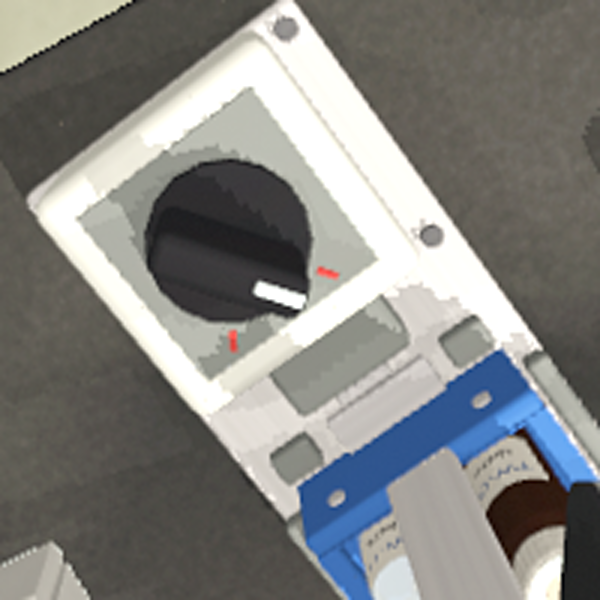

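View pics/t4z.png

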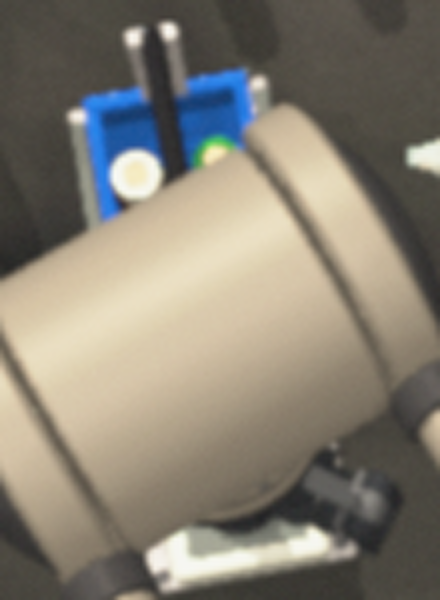

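The knob is back on its rest mark (bar at about 43–45° in world, as at the start). The red bolt stripe is now hidden under the housing cover, so the bolt is withdrawn. Now I move over to the handle.

Request:
jog_arm(motion="0 0 -5 -3 85; 0 0 0 -5 85; 0 0 0 -6 85; 0 0 0 -7 85; 0 0 0 -6 85; 0 0 0 -5 85; 0 0 0 -4 85; 0 0 0 0 85")

```text
time_s: 9.45
ee_pos: [0.4227, 0.3273, 0.2502]
tool_rot: [-2.052, -2.377, 0.003]
ft_force: [0.3, -0.2, 0.3]
opening: 0.0847
```

Request:
jog_arm(motion="0 12 0 0 85; 0 24 0 0 85; 0 30 0 0 85; 0 30 0 0 85; 0 26 0 0 85; 0 18 0 0 85; 0 10 0 0 85; 0 0 0 0 85")

```text
time_s: 10.45
ee_pos: [0.5719, 0.3493, 0.2506]
tool_rot: [-2.053, -2.378, 0.001]
ft_force: [-0.3, 0.1, 0.6]
opening: 0.0849
```

Run:
```python
from h import *
c,im=snap('wrist','w5')
s=bot.get_state();print(s['time_s'],s['ee_pos'],s['tool_rot'],s['ft_force'])
from scipy.spatial.transform import Rotation as R
M=R.from_rotvec(s['tool_rot']).as_matrix();print(np.degrees(np.arctan2(M[1,1],M[0,1])))
print(proj(c,(.578,.354,.157)))
```

```text
10.5 [0.57138829 0.34942576 0.25090691] [-2.05229567e+00 -2.37802536e+00  9.16637062e-04] [-0.45777697 -1.3640268   0.15044821]
8.409961555361063
[331.71785077 260.12868506]
```

View pics/w5.png

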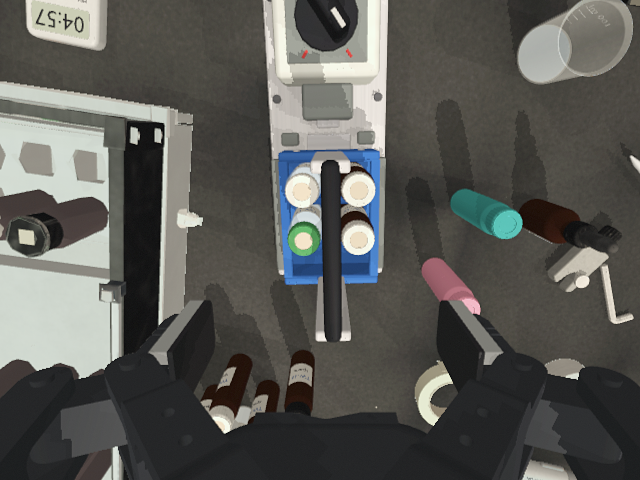

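Run:
```python
from h import *
c=bot.calibration('wrist')
a=ray(c,330,166,.157);b=ray(c,333.5,340,.157);m=(a+b)/2;print(a,b,m,np.degrees(np.arctan2(*(b-a)[1::-1])),np.linalg.norm(b-a))
s=bot.get_state();from scipy.spatial.transform import Rotation as R
M=R.from_rotvec(s['tool_rot']).as_matrix();print(M.T@(m-s['ee_pos']))
im=cv2.imread('pics/w5.png');g=im.max(2)
for v in (180,220,260,300,320):
    print(v,[int(x) for x in g[v,314:350]])
```

```text
[0.52078723 0.34447111 0.157     ] [0.63252028 0.3636693  0.157     ] [0.57665376 0.3540702  0.157     ] 9.749471790813878 0.11337038733984674
[0.00382987 0.0059558  0.09390242]
180 [174, 154, 183, 229, 228, 224, 150, 16, 32, 37, 39, 41, 44, 45, 46, 47, 47, 47, 47, 50, 48, 46, 46, 42, 42, 38, 29, 33, 65, 139, 152, 170, 208, 249, 248, 246]
220 [223, 221, 220, 221, 221, 209, 177, 116, 20, 33, 37, 39, 42, 44, 47, 49, 52, 51, 52, 52, 52, 50, 48, 48, 45, 39, 32, 33, 35, 35, 37, 39, 41, 40, 39, 39]
260 [148, 158, 156, 157, 157, 157, 158, 155, 87, 27, 34, 35, 38, 40, 45, 46, 49, 53, 55, 56, 53, 55, 54, 51, 47, 42, 46, 107, 151, 147, 146, 147, 146, 146, 147, 147]
300 [69, 66, 82, 133, 143, 144, 145, 147, 144, 81, 24, 34, 36, 38, 39, 43, 46, 52, 53, 58, 61, 60, 58, 54, 50, 44, 32, 71, 151, 144, 143, 141, 136, 78, 77, 77]
320 [74, 90, 143, 143, 144, 144, 146, 147, 151, 145, 19, 32, 37, 39, 40, 40, 47, 48, 51, 57, 59, 61, 60, 56, 50, 44, 35, 55, 122, 140, 138, 135, 135, 138, 137, 113]
```

The handle bar runs (330,166) to (333,340). The jaws need +3.8 mm in x and about −1° of spin. That grips 6 mm on the −x side, under the balance point.

Request:
jog_arm(motion="3.8 0 5 -1 70; 0 0 15 0 60; 0 0 20 0 60; 0 0 22 0 50; 0 0 20 0 50; 0 0 15 0 50; 0 0 7 0 50; 0 0 3 0 50", newtons=60)

```text
time_s: 11.5
ee_pos: [0.5709, 0.3533, 0.1442]
tool_rot: [2.031, 2.397, 0.0]
ft_force: [0.1, 0.6, 0.1]
opening: 0.0498
```

Run:
```python
from h import *
c,im=snap('wrist','w6')
s=bot.get_state();print(s['time_s'],s['ee_pos'],s['tool_rot'],s['ft_force'],s['opening'])
```

```text
11.55 [0.57096178 0.35330495 0.1441505 ] [2.03118192e+00 2.39660523e+00 3.48747589e-04] [ 0.02553623  0.36770271 -0.2551925 ] 0.0502163532831875
```

View pics/w6.png

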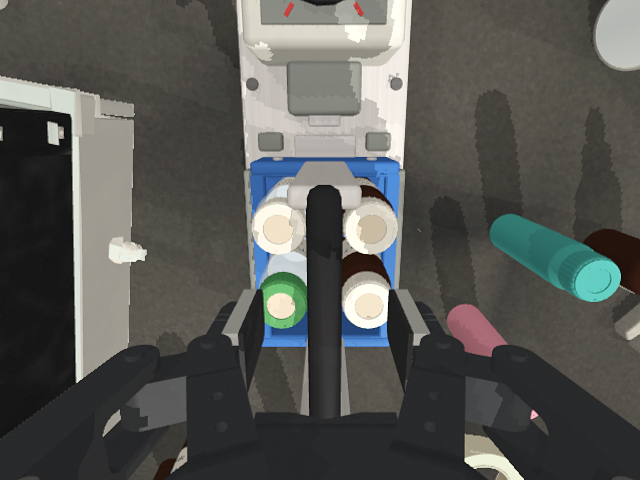

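The bar (column 324) lies in the middle between the pads. I close the jaws next.

Request:
jog_arm(motion="0 0 0 0 30; 0 0 0 0 15; 0 0 0 0 0; 0 0 0 0 0; 0 0 0 0 0; 0 0 0 0 0; 0 0 0 0 0; 0 0 0 0 0", newtons=90)

```text
time_s: 12.55
ee_pos: [0.5713, 0.3531, 0.1451]
tool_rot: [2.031, 2.396, 0.001]
ft_force: [-0.6, -1.8, 5.1]
opening: 0.0104
```

Request:
jog_arm(motion="0 0 -1 0 0; 0 0 -2 0 0; 0 0 -2 0 0; 0 0 -2 0 0; 0 0 -2 0 0; 0 0 -2 0 0; 0 0 -1 0 0; 0 0 0 0 0")

```text
time_s: 13.55
ee_pos: [0.5709, 0.3533, 0.1565]
tool_rot: [2.031, 2.397, 0.0]
ft_force: [0.4, 0.0, -4.0]
opening: 0.0103
```

Run:
```python
from h import *
c,im=snap('scene','s7')
cv2.imwrite('pics/s7z.png',cv2.resize(im[175:325,215:375,::-1],None,fx=4,fy=4,interpolation=cv2.INTER_CUBIC))
s=bot.get_state();print(s['time_s'],s['ee_pos'],s['tool_rot'],s['ft_force'],s['wrist_torque'],s['opening'])
```

```text
13.6 [0.57091721 0.35326222 0.15634555] [-2.03121342e+00 -2.39655113e+00 -2.11910028e-04] [ 0.65080922 -0.31471155 -3.84640221] [0.00071425 0.03494435 0.01273355] 0.010289543546849368
```

View pics/s7z.png

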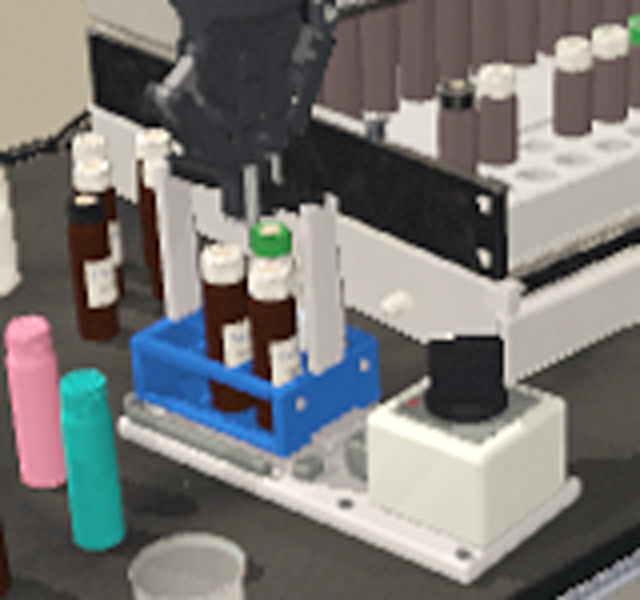

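The carrier has risen level about 12 mm, with about 4 N of weight on the wrist and no sign of the bolt catching. Now I lift it the rest of the way.

Request:
jog_arm(motion="0 0 -2 0 0; 0 0 -5 0 0; 0 0 -8 0 0; 0 0 -9 0 0; 0 0 -9 0 0; 0 0 -9 0 0; 0 0 -9 0 0; 0 0 -9 0 0")

```text
time_s: 14.6
ee_pos: [0.5709, 0.3533, 0.217]
tool_rot: [2.031, 2.397, 0.0]
ft_force: [0.4, -1.0, -5.1]
opening: 0.0104
```

Request:
jog_arm(motion="0 0 -9 0 0; 0 0 -9 0 0; 0 0 -9 0 0; 0 0 -8 0 0; 0 0 -6 0 0; 0 0 -4 0 0; 0 0 -2 0 0; 0 0 -1 0 0")

```text
time_s: 15.6
ee_pos: [0.5709, 0.3532, 0.2642]
tool_rot: [-2.031, -2.396, 0.0]
ft_force: [0.2, -0.2, -4.3]
opening: 0.0105
```

Request:
jog_arm(motion="0 0 0 0 0; 0 0 0 0 0; 0 0 0 0 0; 0 0 0 0 0; 0 0 0 0 0; 0 0 0 0 0; 0 0 0 0 0; 0 0 0 0 0")

```text
time_s: 16.6
ee_pos: [0.5709, 0.3533, 0.2643]
tool_rot: [-2.031, -2.397, -0.0]
ft_force: [-0.5, -0.1, -4.9]
opening: 0.0106
```

Run:
```python
from h import *
c,im=snap('scene','s8');snap('wrist','w8')
cv2.imwrite('pics/s8z.png',cv2.resize(im[125:325,175:375,::-1],None,fx=3,fy=3,interpolation=cv2.INTER_CUBIC))
s=bot.get_state();print(s['time_s'],s['ee_pos'],s['tool_rot'],s['ft_force'],s['wrist_torque'],s['opening'],abs(s['qd']).max())
```

```text
16.7 [0.5709071  0.35324784 0.26432943] [-2.03118416e+00 -2.39661049e+00 -8.74085759e-05] [-0.83045275 -0.46698745 -4.54380904] [ 0.02390124  0.02326669 -0.04664133] 0.010601421754516881 0.009742636174450352
```

View pics/s8z.png

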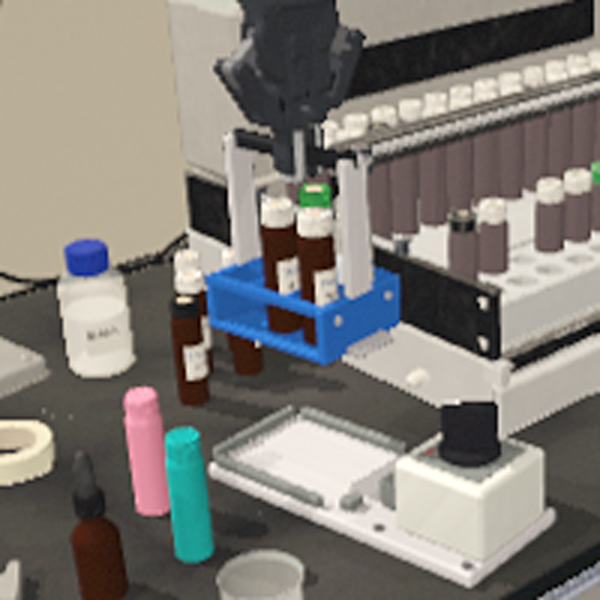

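View pics/w8.png

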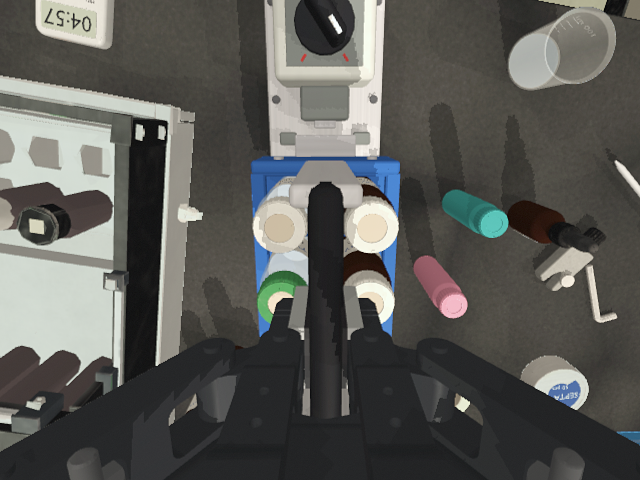

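The carrier hangs level over the empty seat with all four vials in their holes. The knob is at rest and the bystanders look untouched. I'll hold for three seconds and more, then hand in.

Request:
jog_arm(motion="0 0 0 0 0; 0 0 0 0 0; 0 0 0 0 0; 0 0 0 0 0; 0 0 0 0 0; 0 0 0 0 0; 0 0 0 0 0; 0 0 0 0 0")

```text
time_s: 17.7
ee_pos: [0.5709, 0.3532, 0.2643]
tool_rot: [-2.031, -2.396, -0.0]
ft_force: [0.0, -0.2, -5.1]
opening: 0.0103
```

Request:
jog_arm(motion="0 0 0 0 0; 0 0 0 0 0; 0 0 0 0 0; 0 0 0 0 0; 0 0 0 0 0; 0 0 0 0 0; 0 0 0 0 0; 0 0 0 0 0")

```text
time_s: 18.7
ee_pos: [0.5709, 0.3533, 0.2643]
tool_rot: [-2.031, -2.397, -0.0]
ft_force: [-0.2, -0.3, -4.8]
opening: 0.0107
```

Request:
jog_arm(motion="0 0 0 0 0; 0 0 0 0 0; 0 0 0 0 0; 0 0 0 0 0; 0 0 0 0 0; 0 0 0 0 0; 0 0 0 0 0; 0 0 0 0 0")

```text
time_s: 19.7
ee_pos: [0.5709, 0.3532, 0.2643]
tool_rot: [2.031, 2.397, 0.0]
ft_force: [0.3, -0.4, -3.7]
opening: 0.0102
```

Run:
```python
from h import *
c,im=snap('wrist','w9')
a=cv2.imread('pics/w8.png').astype(int);b=cv2.imread('pics/w9.png').astype(int)
print('mean diff',abs(a-b).mean())
s=bot.get_state();print(s['time_s'],s['ee_pos'],s['ft_force'],s['opening'])
print(bot.finish_job())
```

```text
mean diff 0.6823372395833334
19.75 [0.57090763 0.35326091 0.26431831] [-0.25122591 -0.13512553 -4.03699409] 0.010500848427800403
the job is handed in; nothing more can be done
None
```

The blue vial carrier is unlocked and held about 12 cm above its seat. I handed the job in at 19.75 s of the 48 s allowed; the hand-in gives no verdict.

- **Knob:** I turned it clockwise about 71° to its stop, where the wrist torque rose to about 1 N m. I then let go, and the pictures showed the bar back at its rest mark and the red bolt stripe hidden under the housing cover.
- **Lift and hold:** I gripped the handle 6 mm on the knob side of its middle, with the grip set to 90 N, and lifted it straight up about 12 cm. It hung still there for about 4 s before I handed in.
- **Last checks:** The scene and wrist pictures showed the carrier level over the empty dock with all four vials in their holes. The beaker, dropper bottle and timer looked untouched. The last reading showed the tool steady and the jaws at 10.5 mm on the bar. The wrist picture after the hold was almost identical to the one before it.
- **What I could not measure directly:** I judged the knob angle and the bolt travel from the pictures only. The wrist showed about 4–5 N, a little less than the 0.38 to 0.63 kg expected for carrier and vials would suggest at its heavy end. No check failed or disagreed.

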